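Unlock the tube rack and hold it level above the shaker

ROBOT

A 6-joint arm with a two-finger parallel gripper is mounted at the origin on the work surface. World frame = base frame: x ahead of the robot, y to its left, z up, the work surface at z = 0. Lengths are in m, angles in rad, forces in N, time in s.
With the tool pointing down it reaches from about 0.35 to 0.85 m from the base axis. Payload 8.1 kg.
Tool frame: the origin (TCP) lies on the centre line of the jaws, within the pads' length; the fingertips stand 11 mm ahead of it and the grasp point (between the pads) lies 8 mm behind it (tip_reach is the z of the fingertips in the tool frame, in m); z points along the fingers, y is the direction in which the jaws open and shut (so a half turn about z gives the same grasp; the last joint's range is limited). The gripper opens to 93 mm and grips with 3 to 60 N. Pads are 15 mm wide; open, the fingers measure 128 mm over their backs; the gripper's body (75 mm by 188 mm) begins 65 mm behind the grasp point.
Start: joints at [-1.188, 0.13, 1.488, -0, 1.523, -0.085], TCP at [0.271, -0.536, 0.23] pointing down, gripper open.
Joint ranges: [-2.96, 2.96], [-0.89, 2.26], [0.02, 2.5], [-1.34, 4.48], [0, 2.73], [-2.66, 2.66]. Speed limits (rad/s): [2.39, 2.39, 2.79, 3.14, 3.14, 3.14].

INTERFACE

Orientations are given as a rotation vector (axis times angle).
In Python, from plant import read_state, read_camera, camera_params, close_job, silhouettes, tip_of, tip_reach gives the robot as it stands.
- The arm moves only by the shell command python3 -m creep 'ROWS' [FORCE]. ROWS is JSON, a list of rows, each a list of 5 numbers: the shift along the tool's x, y, z in m, then the turn about the tool's z in rad, then the closure in counts, from 0 (fully open) to 255 (shut). In form: [[dx, dy, dz, twist, gripper], ...]. A call has 1 to 12 rows; each row shifts and turns the commanded pose from where the row before left it, along the tool's axes as they then stand; what a row does not reach is not made up. A row lasts 1/12 s, in which the tool goes at most 41.7 mm and 7.16 degrees, less where a joint would pass 70% of its speed; a pose out of reach is approached as far as the arm can. A call is refused whole if a number of a shift passes 0.0417 or a number of a turn 0.125, either way. A call with a gripper value outside its range is refused whole. The fingers move at their own pace and stop on an object; FORCE is the grip in N (left out, the last holds). Time passes only in rows, so rows that do not move let the fingers close. It gives the time, the measured TCP pose, the force and the opening at its end, in the units of the state.
- read_state(): the state, without advancing time (a new reading comes with each control period).
- read_camera(name): name is "scene" or "top"; returns the picture (420x560x3 uint8, red, green, blue); there is no depth.
- camera_params(name): a dict with "fov_y" (degrees; the focal length in pixels is half the picture's height over the tangent of half this angle, whatever the lens; pixels are square), "cx", "cy" (the principal point, pixels), "k1" (the pictures are not rectified: a ray, as slopes to the right and down, at radius r is drawn at 1 + k1 r^2 times it, then the intrinsics apply), "position" and "rotation" of the camera in the world. Camera axes: x right, y down, z forward; pixel columns grow to the right and rows downward; lengths in m; the calibration is good to about 2 mm. A picture is of the moment at which its call begins. camera_params takes no time and is no camera call.
- close_job(): hands the job in, once; it reports no verdict.
Trained networks look in the newest picture that a camera, given by its name, has taken for a name from the list of things; names that differ only in an ending like _2 or _b are one class to them, and where a whole thing is asked for, a point or a joint stands for the part that bears it (a point fixed in the world has none). Each returns a list of dicts, best first, with "confidence" (0 to 1); they miss things now and then, are a little off and sometimes report something else, mostly with a low value. They report only what shows in the picture. A call takes as long as a camera call. They do not tell look-alikes from the thing itself.
- silhouettes(camera, query): "region" (420x560 bool, what is visible of it) and "pixel" ([column, row] in pixels, amid what is visible of it).
- tip_of(camera, query): "pixel" ([column, row] in pixels: a listed point, or the origin of a listed thing).
The state is a dict: "t": time; "q": joint angles; "dq": joint speeds; "joint_torque": joint torques, N m; "tool_pos": TCP position; "orientation": TCP orientation; "force": force on the tool from outside, world axes, zero at the start; "wrist_torque": the same for the moment, N m; "opening": finger opening in m.
Only numpy, scipy, OpenCV 4.12 (cv2) and the standard library are available. Lean on these libraries where they do the work, as an engineer would, in place of code of your own. Each camera call takes 0.05 s, during which the arm holds its last target.

TASK

The shaker has finished mixing: slide the red lock grip on its platform all the way to its open end stop, then take the tube rack by its carrying handle and lift it straight up off the platform without tipping it. Hold it there over its seat, steady and level, with its foot roughly 5 to 12 cm above the platform, ready for a colleague to take: finish while still holding it, with the lock left open and the other things on the bench left where they stand.

Things in the scene. Friction and masses are not known exactly. Their poses are not given: they have to be found in the camera images.
- shaker: white orbital shaker fixed on the bench, housing 250 mm (x) by 370 mm (y), its platform's top 90 mm above the bench; origin on the bench under the housing's centre; its y axis runs along the platform's long side and z points up. It stands turned by up to 0.35 rad from the base's axes. On the platform, the tube rack sits in low guides (7 mm high) centred at y = -70 mm, and the red lock grip is towards the +y end, both at x = 0
- rack_seat (a point): the middle of the rack's seat on the platform's top face, at x = 0, y = -70, z = 90 mm of the shaker; axes as the shaker's
- lock_frame (a joint): slide of the lock, m: 0 is fully locked (four red claws 16 mm long lie over the four ears of the rack's foot and stop it from lifting), 0.030 is open, against the end stop; it moves along the shaker's +y, away from the rack, with about 3 N of drag, and stays where it is left. It starts at or near locked
- lock_grip (a point): point on the red thumb grip of the lock, 28 mm above the platform (118 mm above the bench), in the middle of the grip; the grip is an upright block 16 mm thick (shaker x), 40 mm long (shaker y), from 6 to 42 mm above the platform, standing on a flat plate 50 mm wide; free on both sides. It travels with the lock; axes as the shaker's. When locked it lies 180 mm along the shaker's +y from the rack's centre, 80 mm from the rack's nearer end
- rack_handle (a point): centre of the rack's grey handle bar, 118 mm above the underside of the rack's foot, over the rack's balance point. The bar is 14 mm thick (x) and 14 mm high, 198 mm long along the rack's y, carried by a flat post at each end; beneath it 26 mm of free height above the tube caps. z points up when the rack is level
- rack_foot (a point): centre of the underside of the black tube rack, loose, about 0.45 kg (0.3 to 0.6 kg). Its foot is 70 mm (x) by 200 mm (y) and 6 mm thick with four ears reaching 48 mm from its centre line; it stands on the rack seat, its axes parallel to the shaker's, with 2 mm of play in the guides. Its ten capped tubes sit fast in it, cap tops 85 mm above the foot; handle top 125 mm
- bottle: bystander: brown glass bottle with a white cap, 68 mm across, 145 mm tall, standing on the bench; origin under its base
- pot: bystander: yellow pot with an orange lid, 108 mm across, 92 mm tall, standing on the bench; origin under its base
- block: bystander: white micro-tube block, 70 by 115 mm, 42 mm tall (49 mm with its tubes), on the bench beyond the shaker; origin under its base
Mind the look-alikes: they are no part of the job. What is meant by the part that bears rack_handle is not blue, and is the larger of those in its own colour.

How it is judged:
By the outcome, as a careful person would: the job done as asked, in the order asked, and still so for the second after the job is handed in, while the arm keeps its last pose, push and grip.
It also fails if it takes over 42 s, if anything falls off the work surface, if the arm or the gripper's body presses on something with over 40 N, if the wrist force passes 120 N, or if a joint passes its speed limit or range.

## Working session

There is one attempt and no reset: what is moved stays moved. The work goes in short steps, Python scripts to look and compute and a shell command to move; the robot and the scene stay as the last step left them, time stands still between calls to the robot, and variables do not carry over. Pictures are saved under pics/ and viewed, and the job is handed in when it is done.

```bash
mkdir -p pics
python3 - <<'E'
from plant import *
import cv2
for n in("scene","top"):
    im=read_camera(n); cv2.imwrite(f"pics/{n}0.png",im[:,:,::-1]); print(n,camera_params(n))
s=read_state(); print(s, tip_reach)
E
ls
```

```text
scene {'fov_y': 52.90462307223692, 'cx': 279.5486992360849, 'cy': 210.8737026112257, 'k1': -0.13371818964410961, 'position': array([1.08911973, 0.510305  , 0.8343656 ]), 'rotation': array([-1.05092883, -2.37220832,  1.03935116])}
top {'fov_y': 43.659883817788355, 'cx': 281.873226875791, 'cy': 203.74636423841162, 'k1': -0.08042037659193366, 'position': array([0.37463793, 0.04505159, 1.69421018]), 'rotation': array([-2.17055166,  2.17907847, -0.09430665])}
{'t': 0.1, 'q': array([-1.18840753e+00,  1.31087992e-01,  1.48914013e+00, -1.32571611e-05,
        1.52304607e+00, -8.53894656e-02]), 'dq': array([ 7.54977963e-04, -1.39046082e-03, -2.27556136e-03, -9.15692680e-04,
        1.33005456e-03,  8.68997724e-05]), 'joint_torque': array([ 1.87310063e-03, -5.61340356e+01, -4.93093836e+01,  7.69622298e-02,
        2.91609485e-02, -7.21923266e-05]), 'tool_pos': array([ 0.27037663, -0.53506716,  0.22870757]), 'orientation': array([-3.05443852e+00, -7.27719392e-01,  4.11153735e-04]), 'force': array([-0.62324538, -0.06865951, -0.92766336]), 'wrist_torque': array([-0.0008608 , -0.04248904,  0.01130189]), 'opening': 0.09306624219705191} 0.011
pics
```

View pics/scene0.png

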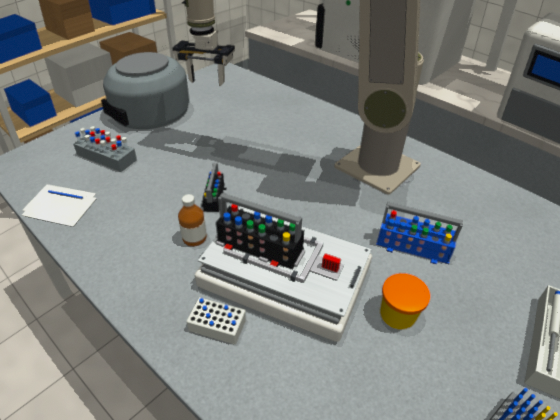

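View pics/top0.png

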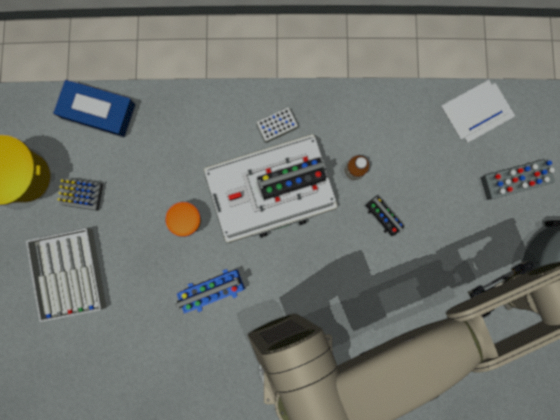

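The top view shows the shaker at about (270,188), with the black rack at (293,178) and the red grip at (236,196). The blue rack and the small black rack are look-alikes. Next I'll measure the pose.

```bash
cat > h.py <<'E'
import numpy as np, cv2
from plant import *
from scipy.spatial.transform import Rotation as R
def proj(n,P):
    c=camera_params(n); f=210/np.tan(np.radians(c['fov_y']/2))
    p=(np.atleast_2d(P)-c['position'])@R.from_rotvec(c['rotation']).as_matrix()
    s=p[:,:2]/p[:,2:]; s=s*(1+c['k1']*(s**2).sum(1,keepdims=True))
    return s*f+[c['cx'],c['cy']]
def onz(n,px,z):
    c=camera_params(n); f=210/np.tan(np.radians(c['fov_y']/2))
    d=(np.array(px)-[c['cx'],c['cy']])/f; s=d.copy()
    for _ in range(20): s=d/(1+c['k1']*(s@s))
    v=R.from_rotvec(c['rotation']).as_matrix()@np.array([s[0],s[1],1])
    return c['position']+v*(z-c['position'][2])/v[2]
E
python3 - <<'E'
from h import *
Z={'shaker':0,'rack_seat':.09,'lock_grip':.118,'rack_handle':.208,'rack_foot':.09,'bottle':0,'pot':0,'block':0}
for n in("scene","top"):
    read_camera(n)
    for q in Z:
        for d in tip_of(n,q)[:3]:
            print(n,q,round(d['confidence'],2),np.round(d['pixel'],1),np.round(onz(n,d['pixel'],Z[q])[:2],4))
for n in("scene","top"):
    im=read_camera(n); 
    x,y=(190,170) if n=="scene" else (195,125)
    w,h=(190,165) if n=="scene" else (190,125)
    cv2.imwrite(f"pics/{n}z.png",cv2.resize(im[y:y+h,x:x+w,::-1],None,fx=4,fy=4 if n=="top" else 3.6,interpolation=cv2.INTER_CUBIC))
print(read_state()['t'])
E
```

```text
scene shaker 0.84 [285.3 276.7] [0.5685 0.0835]
scene shaker 0.75 [330.9 262.7] [0.4533 0.1407]
scene rack_seat 0.8 [261.4 245. ] [0.5904 0.023 ]
scene lock_grip 0.72 [329.5 261.8] [0.5432 0.189 ]
scene rack_handle 0.89 [258.3 210.9] [0.5996 0.0243]
scene rack_handle 0.87 [214.7 176. ] [ 0.5809 -0.1409]
scene rack_foot 0.76 [410.1 238.7] [0.3247 0.2814]
scene rack_foot 0.72 [259.7 247. ] [0.5979 0.0245]
scene rack_foot 0.58 [214.5 200.3] [ 0.5571 -0.1833]
scene bottle 0.61 [193.5 237.9] [ 0.6379 -0.1912]
scene pot 0.69 [399.1 310.8] [0.4648 0.3534]
scene block 0.66 [215.5 324. ] [0.7811 0.0576]
top shaker 0.56 [266.8 188.7] [0.5751 0.0975]
top rack_seat 0.88 [289.  179.5] [0.5927 0.0262]
top rack_seat 0.15 [355.7 169.8] [ 0.6223 -0.1805]
top lock_grip 0.98 [233.5 195.3] [0.5415 0.1946]
top lock_grip 0.54 [356.6 169.3] [ 0.6195 -0.1793]
top rack_handle 0.94 [206.6 291.3] [0.2605 0.2611]
top rack_handle 0.7 [387.8 211.3] [ 0.4843 -0.2537]
top rack_handle 0.68 [289.8 176. ] [0.5868 0.0252]
top rack_foot 0.87 [209.9 290.5] [0.2538 0.2682]
top rack_foot 0.82 [382.3 218. ] [ 0.4725 -0.26  ]
top bottle 0.67 [357.3 169.5] [ 0.6371 -0.1984]
top pot 0.88 [187.  220.9] [0.4711 0.3567]
top pot 0.31 [290.6 178.8] [0.6072 0.0199]
top block 0.64 [275.8 127.3] [0.7786 0.0677]
1.1
```

View pics/topz.png

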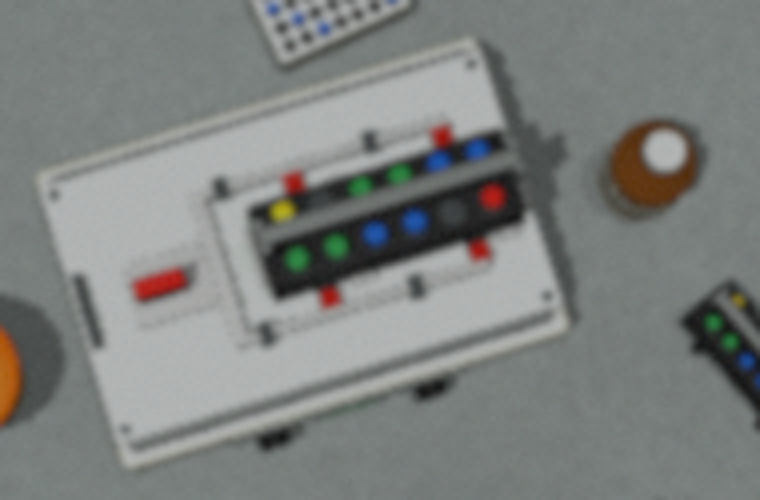

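View pics/scenez.png

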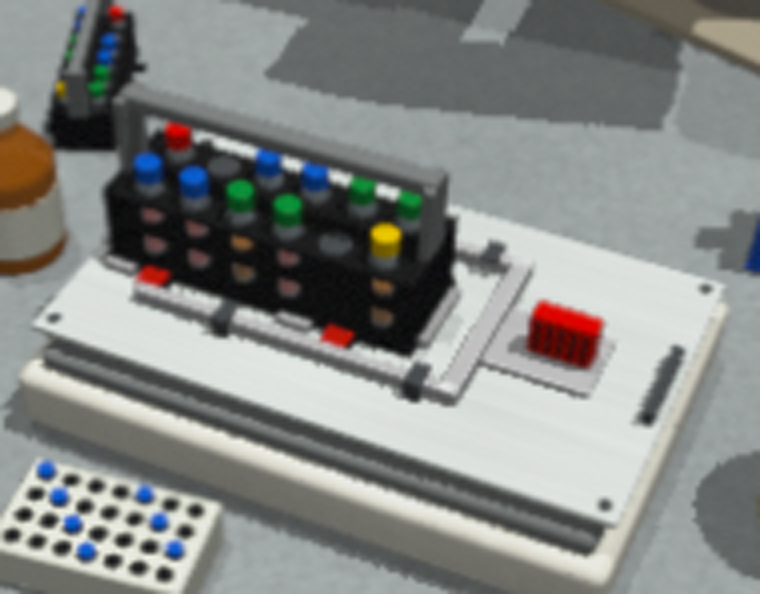

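Run:
```python
from h import *
for n,a,b in(("top",(259.5,183),(323.7,164.5)),("scene",(222.5,195.6),(298,218.6))):
    A,B=onz(n,a,.208),onz(n,b,.208); 
    if A[1]<B[1]: A,B=B,A
    d=A-B; print(n,(A+B)/2,np.linalg.norm(d),np.arctan2(-d[0],d[1]))
for n in("top","scene"):
    im=read_camera(n).astype(int); m=(im[...,0]>130)&(im[...,1]<60)&(im[...,2]<60)
    k,l,st,c=cv2.connectedComponentsWithStats(m.astype(np.uint8))
    for i in range(1,k):
        if st[i,4]>6 and 190<c[i,0]<380 and 125<c[i,1]<300: 
            print(n,st[i],c[i],onz(n,c[i],.118)[:2], onz(n,c[i],.098)[:2])
    # rack silhouette dets for handle
    g=[d for d in silhouettes(n,'lock_grip')][:2]
    for d in g: print(n,'sil',d['confidence'],d['pixel'],d['region'].sum())
# model of grip visible-centroid
def hull_c(n,P):
    p=proj(n,P).astype(np.float32)*16; h=cv2.convexHull(p.astype(np.float32)); M=cv2.moments(h); return np.array([M['m10']/M['m00'],M['m01']/M['m00']])/16
for th in(.29,):
  c,s=np.cos(th),np.sin(th)
  for xy in((.542,.192),):
    P=[[xy[0]+c*dx-s*dy,xy[1]+s*dx+c*dy,z] for dx in(-.008,.008) for dy in(-.02,.02) for z in(.096,.132)]
    for n in("top","scene"): print(n,hull_c(n,P), 'd/dx',hull_c(n,np.array(P)+[.01,0,0])-hull_c(n,P),'d/dy',hull_c(n,np.array(P)+[0,.01,0])-hull_c(n,P))
```

```text
top [0.5933186  0.01984388 0.208     ] 0.19147709790229417 0.2789979593522506
scene [0.58845848 0.01614129 0.208     ] 0.18635572975673834 0.32144879799397835
top [304 157   4   4  10] [305.2 158.7] [ 0.65257857 -0.02315994] [ 0.65610526 -0.02402545]
top [267 169   4   4  11] [268.09090909 170.27272727] [0.61744518 0.0898389 ] [0.62052608 0.09040719]
top [316 172   4   5  16] [317.625 173.75 ] [ 0.60618369 -0.06050431] [ 0.60912169 -0.06184367]
top [313 186   4   3   9] [314.66666667 187.11111111] [ 0.56537543 -0.05111891] [ 0.56779564 -0.05233919]
top [230 193  11   7  43] [234.88372093 195.58139535] [0.54058006 0.19043788] [0.54268564 0.19228264]
top [276 198   3   3   9] [277. 199.] [0.52966199 0.06303575] [0.53162904 0.06326394]
top [233 287   3   3   9] [234. 288.] [0.26331262 0.19221799] [0.26190005 0.19408534]
top sil 0.83 [250.4, 196.2] 940
scene [231 204   7   4  20] [233.85 205.7 ] [ 0.55753421 -0.10505377] [ 0.54269303 -0.12223379]
scene [225 244   7   5  25] [228.   245.92] [ 0.66375774 -0.01337114] [ 0.65188219 -0.0279915 ]
scene [323 255  17   9  79] [331.39240506 258.59493671] [0.53262153 0.18646716] [0.51708482 0.17742603]
scene [271 261   7   5  25] [274.   262.92] [0.62965827 0.09951355] [0.6168307  0.08804478]
scene sil 0.95 [314.3, 268.1] 1385
top [234.41687236 195.23510802] d/dx [ 0.0154617 -3.2776119] d/dy [-3.29157625  0.01423991]
scene [330.69261799 263.2527275 ] d/dx [-2.67734974  2.51765467] d/dy [3.57193947 2.28850233]
```

```bash
cat > ov.py <<'E'
from h import *
import sys
def overlay(tag,rx,ry,th,gx,gy,dz=0):
    c,s=np.cos(th),np.sin(th)
    def W(o,p): p=np.array(p); return np.c_[o[0]+c*p[:,0]-s*p[:,1],o[1]+s*p[:,0]+c*p[:,1],p[:,2]]
    def box(x,y,z0,z1): return [[a*x,b*y,z] for z in(z0,z1) for a,b in((-1,-1),(1,-1),(1,1),(-1,1))]
    sk=(rx-s*.07*1, ry+c*.07)
    bx=[((rx,ry),box(.007,.099,.201+dz,.215+dz),(0,255,0)),((gx,gy),box(.008,.02,.096,.132),(255,255,0)),(sk,box(.125,.185,0,.0),(255,0,255)),((rx,ry),box(.035,.1,.09+dz,.096+dz),(0,255,255))]
    for n in("scene","top"):
        im=read_camera(n); x,y,w,h=(190,170,190,165) if n=="scene" else (195,125,190,125)
        f=4; I=cv2.resize(im[y:y+h,x:x+w,::-1],None,fx=f,fy=f,interpolation=cv2.INTER_CUBIC); I=np.ascontiguousarray(I[:600])
        for o,b,col in bx:
            p=((proj(n,W(o,b))-[x,y]+.5)*f).astype(int)
            for k in(0,4): cv2.polylines(I,[p[k:k+4]],True,col,1)
        cv2.imwrite(f"pics/{n}_{tag}.png",I)
if __name__=="__main__": overlay(sys.argv[1],*map(float,sys.argv[2:]))
E
python3 ov.py a .593 .020 .30 .541 .1905
```

```text
(no output)
```

View pics/top_a.png

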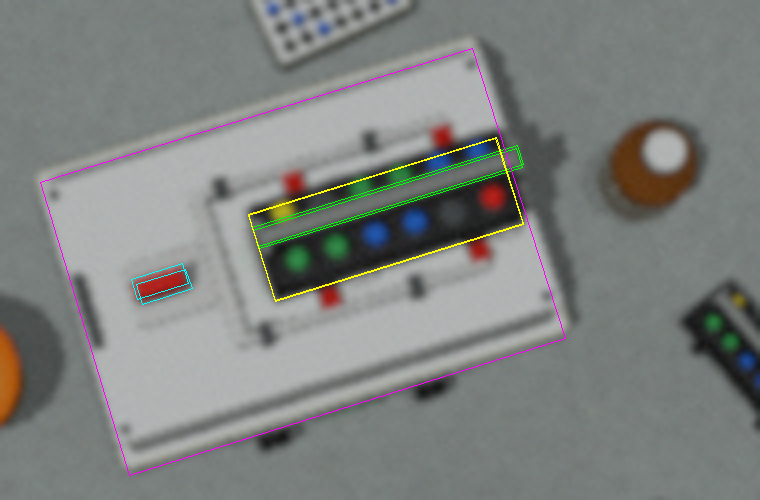

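View pics/scene_a.png

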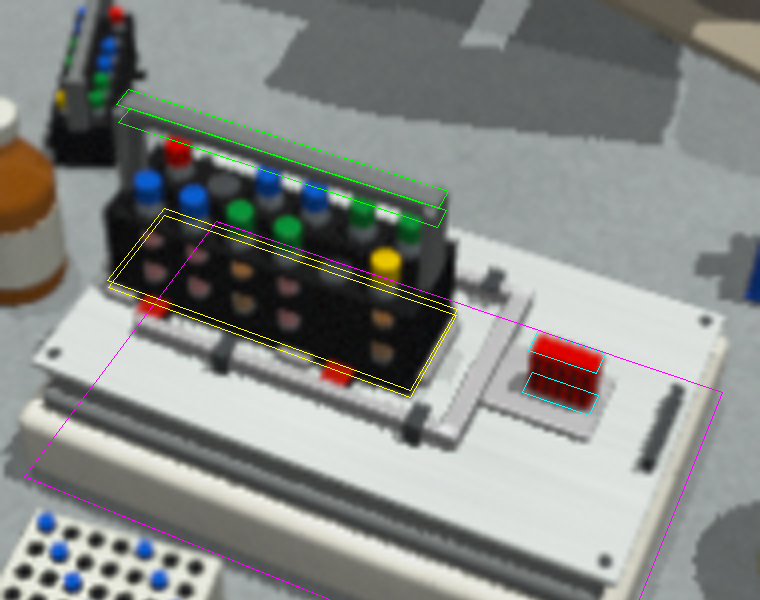

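The overlay fits well: rack at (0.593, 0.020), yaw 0.30, grip at (0.541, 0.1905). First I'll turn the tool and raise it.

```bash
python3 -m creep '[[0,0,-0.006,-0.117,0],[0,0,-0.006,-0.117,0],[0,0,-0.006,-0.117,0],[0,0,-0.006,-0.117,0],[0,0,-0.006,-0.117,0],[0,0,-0.006,-0.117,0],[0,0,-0.006,-0.117,0],[0,0,-0.006,-0.117,0],[0,0,-0.006,-0.117,0],[0,0,-0.006,-0.117,0],[0,0,-0.006,-0.117,0],[0,0,-0.006,-0.117,0]]'
python3 -c "
from h import *
s=read_state();M=R.from_rotvec(s['orientation']).as_matrix();print(M.round(3),s['q'])"
```

```text
t: 2.4
tool_pos: [0.2706, -0.5355, 0.3019]
orientation: [-1.856, -2.535, 0.0]
force: [0.5, -0.4, -0.1]
opening: 0.093
[[-0.302  0.953 -0.   ]
 [ 0.953  0.302  0.   ]
 [ 0.    -0.    -1.   ]] [-1.18839383e+00  1.11948460e-01  1.37763187e+00 -2.33434227e-05
  1.65204848e+00 -1.49518529e+00]
```

```bash
python3 -m creep '[[0.02,0.02,0,0,0],[0.026,0.02,0,0,0],[0.026,0.02,0,0,0],[0.026,0.02,0,0,0],[0.026,0.02,0,0,0],[0.026,0.02,0,0,0],[0.026,0.02,0,0,0],[0.026,0.02,0,0,0],[0.026,0.02,0,0,0],[0.026,0.02,0,0,0],[0.026,0.02,0,0,0],[0.026,0.02,0,0,0]]'
python3 -m creep '[[0.026,0.02,0,0,0],[0.026,0.02,0,0,0],[0.026,0.02,0,0,0],[0.026,0.02,0,0,0],[0.026,0.02,0,0,0],[0.026,0.02,0,0,0],[0.026,0.02,0,0,0],[0.026,0.02,0,0,0],[0.026,0.02,0,0,0],[0.026,0.02,0,0,0],[0.026,0.02,0,0,0],[0,0,0,0,0]]'
python3 -c "
from h import *
s=read_state();M=R.from_rotvec(s['orientation']).as_matrix();print(M.round(3),s['q'],M.T@(np.array([.541,.1905,.116])-s['tool_pos']))"
```

```text
t: 3.4
tool_pos: [0.4093, -0.1706, 0.3019]
orientation: [1.863, 2.529, 0.0]
force: [0.3, -0.3, -0.3]
opening: 0.0929
t: 4.4
tool_pos: [0.5349, 0.171, 0.3008]
orientation: [-1.858, -2.532, -0.002]
force: [0.5, 0.0, -0.2]
opening: 0.0928
[[-0.3    0.954 -0.001]
 [ 0.954  0.3    0.002]
 [ 0.002 -0.    -1.   ]] [ 0.21684471  0.00766415  1.48808274  0.00194477  1.64610546 -0.08772519] [0.01641436 0.0116553  0.18483104]
```

```bash
python3 -m creep '[[0.009,0.008,0.01,0,0],[0.009,0.007,0.02,0,0],[0,0,0.02,0,0],[0,0,0.02,0,0],[0,0,0.02,0,0],[0,0,0.02,0,0],[0,0,0.015,0,0],[0,0,0,0,0],[0,0,0,0,0]]'
python3 -c "
from h import *
s=read_state();M=R.from_rotvec(s['orientation']).as_matrix();print(M.T@(np.array([.541,.1905,.116])-s['tool_pos']))"
python3 ov.py b .593 .020 .30 .541 .1905
```

```text
t: 5.15
tool_pos: [0.5426, 0.1872, 0.1755]
orientation: [-1.863, -2.527, 0.003]
force: [0.1, -0.0, -0.1]
opening: 0.093
[ 0.00366523 -0.00038156  0.05948975]
```

View pics/scene_b.png

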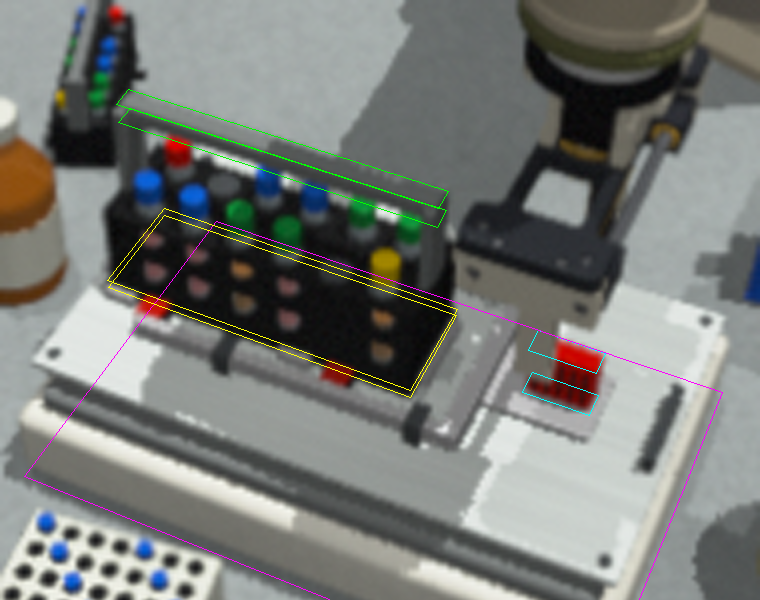

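```bash
python3 -m creep '[[0.003,0,0.012,0,0],[0,0,0.012,0,0],[0,0,0.012,0,0],[0,0,0.012,0,0],[0,0,0.008,0,0],[0,0,0.003,0,0],[0,0,0,0,100],[0,0,0,0,180],[0,0,0,0,255],[0,0,0,0,255]]' 12
python3 -m creep '[[0,0,0,0,255],[0,0,0,0,255],[0,0,0,0,255],[0,0,0,0,255]]'
```

```text
t: 6.08
tool_pos: [0.5431, 0.1909, 0.1186]
orientation: [1.863, 2.529, 0.002]
force: [0.1, 0.0, 0.5]
opening: 0.071
t: 6.42
tool_pos: [0.5426, 0.1908, 0.1178]
orientation: [1.863, 2.529, 0.0]
force: [0.2, -0.1, -0.1]
opening: 0.0443
```

```bash
python3 -m creep '[[0,0,0,0,255],[0,0,0,0,255],[0,0,0,0,255],[0,0,0,0,255],[0,0,0,0,255],[0,0,0,0,255]]'
```

```text
t: 6.92
tool_pos: [0.5406, 0.1902, 0.1174]
orientation: [-1.862, -2.527, 0.006]
force: [-11.7, -3.2, 6.9]
opening: 0.0158
```

```bash
python3 -m creep '[[0,-0.002,0,0,255],[0,0,0,0,255],[0.004,0,0,0,255],[0.005,0,0,0,255],[0.005,0,0,0,255],[0.004,0,0,0,255],[0.003,0,0,0,255],[0,0,0,0,255]]' 20
python3 -m creep '[[0.003,0,0,0,255],[0.002,0,0,0,255],[0.002,0,0,0,255],[0.0,0,0,0,255]]'
```

```text
t: 7.58
tool_pos: [0.5339, 0.2112, 0.1175]
orientation: [-1.862, -2.53, -0.0]
force: [0.6, 0.2, -1.7]
opening: 0.016
t: 7.92
tool_pos: [0.532, 0.2172, 0.1175]
orientation: [-1.863, -2.529, 0.0]
force: [0.5, -0.7, -2.8]
opening: 0.0158
```

```bash
for i in 1 ; do python3 -m creep '[[0.002,0,0,0,255],[0,0,0,0,255]]'; done
python3 -m creep '[[0.002,0,0,0,255],[0,0,0,0,255]]'
python3 -m creep '[[0.002,0,0,0,255],[0,0,0,0,255]]'
```

```text
t: 8.08
tool_pos: [0.5316, 0.2186, 0.1175]
orientation: [1.863, 2.529, -0.001]
force: [1.3, -4.2, -4.2]
opening: 0.0162
t: 8.25
tool_pos: [0.5316, 0.2188, 0.1175]
orientation: [1.863, 2.527, -0.004]
force: [3.3, -12.0, -3.2]
opening: 0.0157
t: 8.42
tool_pos: [0.5314, 0.2194, 0.1175]
orientation: [1.862, 2.525, -0.006]
force: [5.2, -16.3, -2.3]
opening: 0.0162
```

The end stop is reached: the pull force rises to 17 N after about 30 mm. I'll release, go up and look.

```bash
python3 -m creep '[[-0.001,0,0,0,0],[0,0,0,0,0],[0,0,0,0,0],[0,0,0,0,0],[0,0,0,0,0],[0,0,0,0,0],[0,0,-0.01,0,0],[0,0,-0.02,0,0],[0,0,-0.03,0,0],[0,0,-0.03,0,0],[0,0,-0.03,0,0],[0,0,-0.03,0,0]]'
python3 ov.py c .593 .020 .30 .5323 .2191
```

```text
t: 9.42
tool_pos: [0.5305, 0.2217, 0.27]
orientation: [1.863, 2.529, 0.001]
force: [0.6, 0.9, -0.7]
opening: 0.0904
```

View pics/scene_c.png

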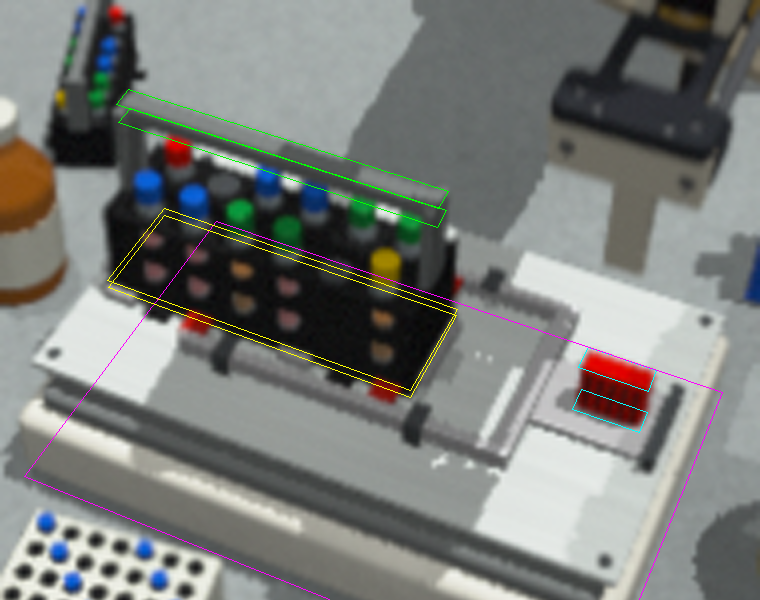

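View pics/top_c.png

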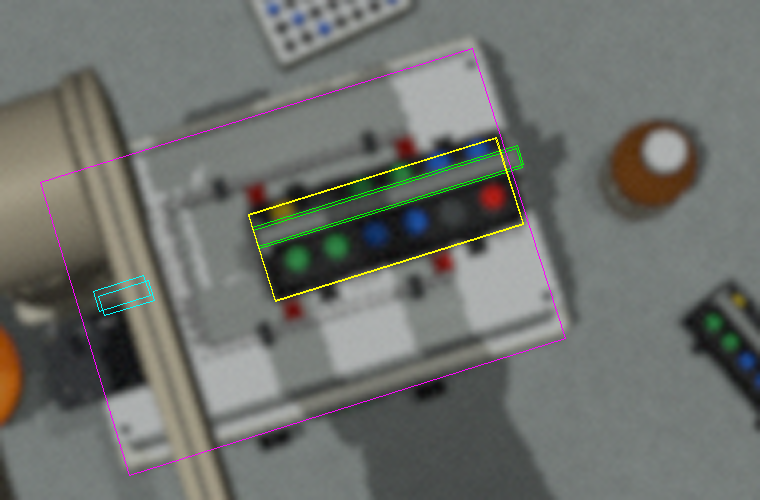

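The lock is open and the claws are clear of the ears. Next I'll go over the handle.

```bash
python3 -m creep '[[-0.01,0,0,0,0],[-0.02,0,0,0,0],[-0.025,0,0,0,0],[-0.025,0,0,0,0],[-0.025,0,0,0,0],[-0.025,0,0,0,0],[-0.025,0,0,0,0],[-0.025,0,0,0,0],[-0.02,0,0,0,0],[-0.011,0,0,0,0],[0,0,0,0,0],[0,0,0,0,0]]'
cat > e.py <<'E'
from h import *
s=read_state();M=R.from_rotvec(s['orientation']).as_matrix();print(M.T@(np.array([.593,.020,.201])-s['tool_pos']),R.from_matrix(M.T@np.array([[-.2955,.9553,0],[.9553,.2955,0],[0,0,-1]])).as_rotvec())
E
python3 e.py
```

```text
t: 10.52
tool_pos: [0.5928, 0.02, 0.2667]
orientation: [-1.864, -2.527, 0.001]
force: [-0.3, 1.1, -0.1]
opening: 0.0934
[-7.15478809e-05  2.59709121e-04  6.56911846e-02] [-0.00151678 -0.0010053  -0.00012086]
```

```bash
python3 -m creep '[[0,0,0.008,0,0],[0,0,0.012,0,0],[0,0,0.012,0,0],[0,0,0.012,0,0],[0,0,0.012,0,0],[0,0,0.008,0,0],[0,0,0.002,0,80],[0,0,0,0,150],[0,0,0,0,190],[0,0,0,0,190]]' 15
python3 ov.py d .593 .020 .30 .5323 .2191; python3 e.py
```

```text
t: 11.35
tool_pos: [0.5939, 0.0201, 0.2026]
orientation: [1.863, 2.528, 0.001]
force: [-0.5, 0.3, -0.1]
opening: 0.0708
[ 0.0001947  -0.00088796  0.00163245] [0.00153716 0.00053943 0.00090552]
```

View pics/scene_d.png

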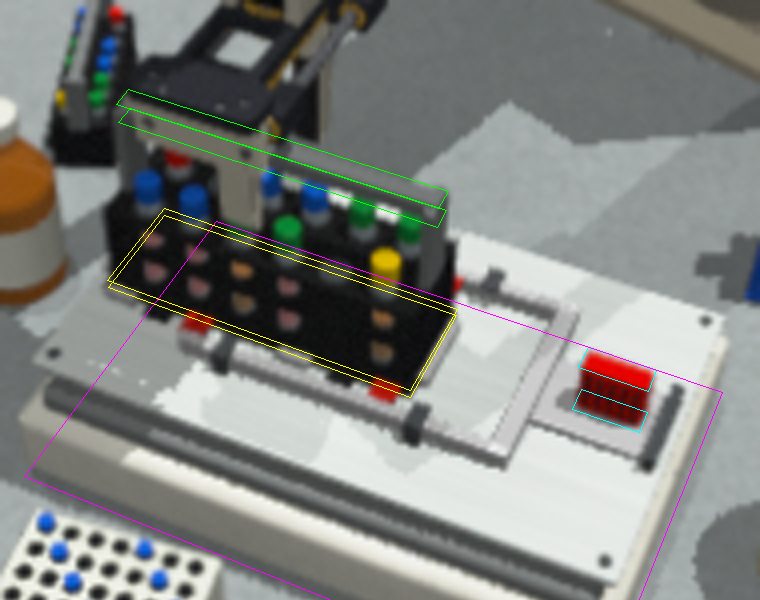

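```bash
python3 -m creep '[[0,0,0,0,200],[0,0,0,0,215],[0,0,0,0,225],[0,0,0,0,235],[0,0,0,0,240],[0,0,0,0,245],[0,0,0,0,255],[0,0,0,0,255],[0,0,0,0,255],[0,0,0,0,255],[0,0,0,0,255],[0,0,0,0,255]]' 15; python3 e.py
```

```text
t: 12.45
tool_pos: [0.5932, 0.0201, 0.2015]
orientation: [-1.863, -2.529, 0.0]
force: [-0.4, -0.3, -0.7]
opening: 0.0141
[-6.63008134e-05 -2.19591502e-04  5.13978030e-04] [-0.0003685  -0.00011402  0.00100514]
```

```bash
python3 -m creep '[[0,0,0,0,255],[0,0,0,0,255],[0,0,0,0,255],[0,0,0,0,255],[0,0,-0.001,0,255],[0,0,-0.002,0,255],[0,0,-0.002,0,255],[0,0,-0.003,0,255],[0,0,-0.003,0,255],[0,0,0,0,255],[0,0,0,0,255]]' 45; python3 -c "
from h import *
s=read_state();print(s['wrist_torque'],s['force'])"; python3 ov.py f .593 .020 .30 .5323 .2191 .011
```

```text
t: 13.37
tool_pos: [0.5936, 0.0201, 0.2131]
orientation: [1.863, 2.529, 0.001]
force: [0.2, -0.7, -5.2]
opening: 0.0137
[-0.0107712  -0.09405462  0.03583658] [ 0.21121689 -0.65938089 -5.18175936]
```

View pics/scene_f.png

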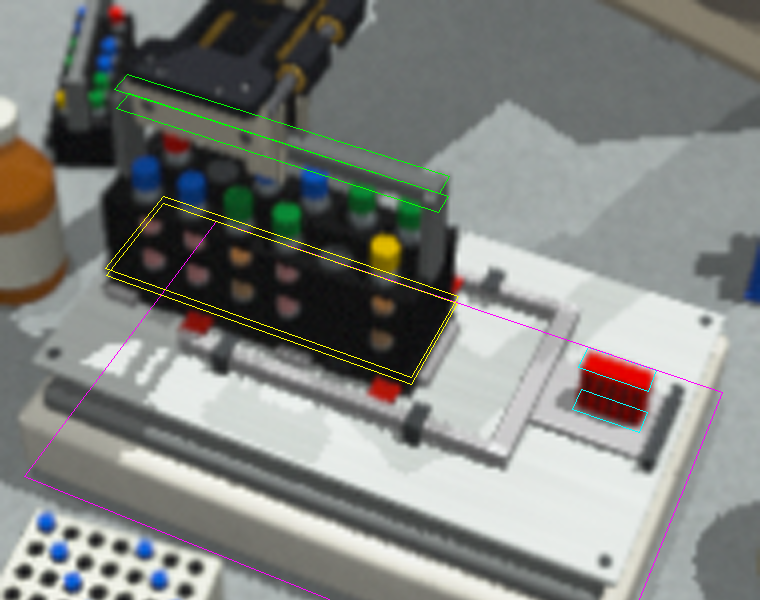

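The force reads 5.2 N, the rack's whole weight. It looks level and the lock stayed open, so I'll lift on.

```bash
python3 -m creep '[[0,0,-0.003,0,255],[0,0,-0.006,0,255],[0,0,-0.008,0,255],[0,0,-0.01,0,255],[0,0,-0.01,0,255],[0,0,-0.01,0,255],[0,0,-0.01,0,255],[0,0,-0.008,0,255],[0,0,-0.004,0,255],[0,0,-0.002,0,255],[0,0,0,0,255],[0,0,0,0,255]]'; python3 -m creep '[[0,0,0,0,255],[0,0,0,0,255],[0,0,0,0,255],[0,0,0,0,255],[0,0,0,0,255],[0,0,0,0,255]]'; python3 e.py; python3 ov.py g .593 .020 .30 .5323 .2191 .083
```

```text
t: 14.47
tool_pos: [0.5932, 0.0202, 0.2831]
orientation: [-1.863, -2.529, 0.001]
force: [-0.2, -0.7, -5.1]
opening: 0.0134
t: 14.97
tool_pos: [0.5933, 0.0201, 0.2836]
orientation: [-1.863, -2.529, 0.0]
force: [0.4, -0.2, -4.9]
opening: 0.0136
[-3.19630205e-05 -3.64550979e-04  8.25577760e-02] [-7.68698468e-05 -2.91331247e-05  9.89924094e-04]
```

View pics/scene_g.png

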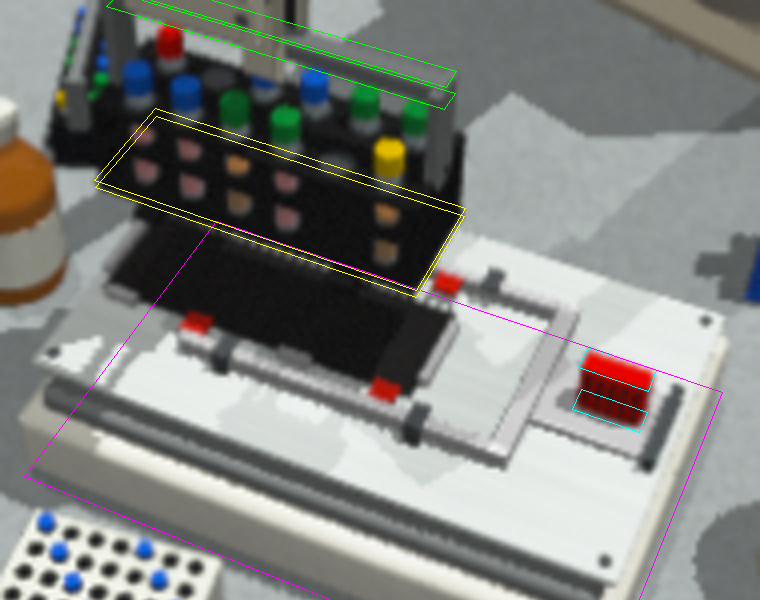

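View pics/top_g.png

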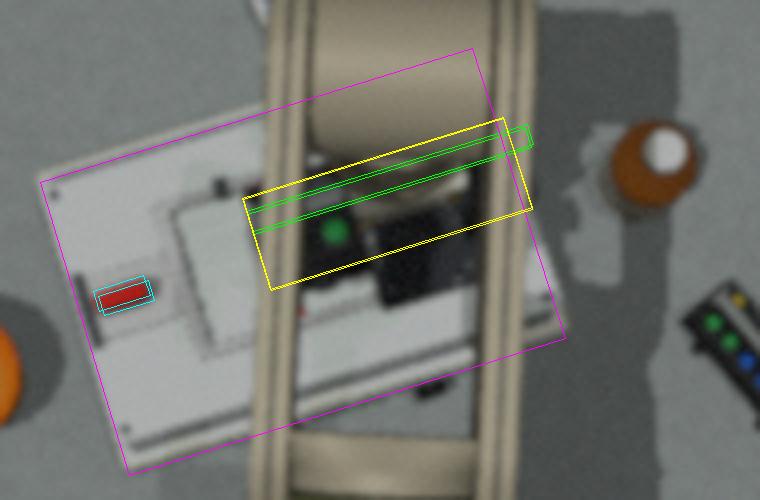

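```bash
python3 -c "
from h import *
s=read_state();print(s['t'],s['force'],s['wrist_torque'],s['opening'],abs(s['dq']).max());print(close_job())"
```

```text
15.0667 [-0.23477503  0.02802974 -4.52820747] [-0.02695295 -0.117463    0.0207895 ] 0.013319633539553722 0.001575346538280331
the job is handed in; nothing more can be done
None
```

The lock is open and the rack is lifted off its seat. The arm still holds it by the handle, and I handed the job in at 15.1 s of the allowed 42 s.

- **Lock:** I slid the red grip about 30 mm along the shaker's +y, until the resistance rose to about 17 N against the end stop. I then released it. In the last pictures it still stands at the open position, with the claws clear of the rack's ears.
- **Lift:** I took the handle at its middle with a 45 N grip and raised the rack straight up by 82 mm. The last force reading was about 4.5 N (5.2 N when it first lifted), which matches the rack's weight alone. The tool was still and within about 0.001 rad of vertical.
- **Level:** In the last scene picture the rack looks level against the model overlay, to within 1 to 2 degrees. This is a reading by eye. The arm hid most of the rack from the top camera, so that view could not confirm it.
- **Other objects:** The arm reported no unexpected contact forces. The bottle, the small black rack and the visible part of the block look unmoved. I did not check the pot or the blue rack again at the end.

No check failed. The only oddity was a sideways load of about 12 N when I first closed on the grip about 2 mm off centre. I corrected it before sliding.

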